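# Build up a caster wheel on its stub axle

### The arm

A 7-joint arm with a two-finger parallel gripper is mounted at the origin on the work surface. World frame = base frame: x ahead of the robot, y to its left, z up, the work surface at z = 0. Lengths are in m, angles in rad, forces in N, time in s.
With the tool pointing down it reaches from about 0.4 to 0.9 m from the base axis. Payload 5.6 kg.
Tool frame: the origin (TCP) lies at the very end of the fingers, on their centre line; the grasp point (between the pads) lies 19 mm behind it; z points along the fingers, y is the line along which they close (so a half turn about z gives the same grasp; the last joint's range is limited). The gripper opens to 92 mm and grips with 3 to 60 N. Pads are 20 mm wide; open, the fingers measure 128 mm over their backs; the gripper's body (75 mm by 189 mm) begins 69 mm behind the grasp point.
Start: joints at [1.221, 0.468, -0.012, 1.603, 0.006, 1.071, -0.056], TCP at [0.196, -0.62, 0.215] pointing down, gripper open.
Joint ranges: [-2.53, 2.53], [-0.31, 2.02], [-1.57, 1.55], [0.28, 2.44], [-1.29, 4.43], [0.15, 1.84], [-2.92, 2.92]. Speed limits (rad/s): [2.57, 2.57, 3.14, 3.14, 3.14, 3.14, 3.14].

### API

Orientations are given as a unit quaternion [w, x, y, z].
In Python, from bench import manip, vision, workorder gives the robot as it stands.
- The arm moves only by the tool step_arm, never from a script. Its argument "series" is a list of rows, each a list of 7 numbers: the turn, a rotation vector about the world's x, y, z in degrees, then the shift along the world's x, y, z in cm, then the closure, from 0 (fully open) to 1 (shut). In form: [[ax, ay, az, x, y, z, hand], ...]. A call has 1 to 20 rows; each row is the pose to reach, as a shift and turn from the pose commanded when the call began; what a row does not reach only later rows make up. A row lasts 1/10 s, in which the tool goes at most 50 mm and 8.59 degrees, less where a joint would pass 70% of its speed; a pose out of reach is approached as far as the arm can. A call with a gripper value outside its range is refused whole. The fingers move at their own pace and stop on an object; "grip_force" is the grip in N (left out, the last holds). Time passes only in rows, so rows that repeat a pose let the fingers close. It gives the time, the measured TCP pose, the force, the opening and the grip force at its end, in the units of the state.
- manip.read_state(): the state, without advancing time (a new reading comes with each control period).
- vision.read_camera(name): name is "scene" or "side" or "wrist"; returns a dict with "img" (480x640x3 uint8, red, green, blue), "range_z" (480x640 float32, m along the optical axis (not along the pixel's ray), 0 where there is no reading), "mtx" (3x3 intrinsics, pixels), "eye" and "rotation" of the camera in the world; the wrist camera has in their place "tool_from_camera" (4x4, takes a point from camera to tool coordinates, whose origin is the TCP and whose axes are the flange's). Camera axes: x right, y down, z forward; pixel columns grow to the right and rows downward; lengths in m; the calibration is good to about 2 mm. A picture is of the moment at which its call begins: read the wrist's pose just before it.
- workorder.hand_in(): hands the job in; it is judged then, once.
The state is a dict: "clock": time; "joints": joint angles; "qd": joint speeds; "joint_efforts": joint torques, N m; "eef_pos": TCP position; "ee_rot": TCP orientation; "ft_force": force on the tool from outside, world axes, zero at the start; "torque": the same for the moment, N m; "gripper_width": opening from 0.0 (shut) to 1.0 (fully open); "gripper_force": force on a finger pad.
Only numpy, scipy, OpenCV 4.12 (cv2) and the standard library are available. Lean on these libraries where they do the work, as an engineer would, in place of code of your own. Each camera call takes 0.05 s, during which the arm holds its last target. There are 200 camera calls.

### The job

Build the wheel up on the upright stub axle held in the clamp jig: slide on the bronze thrust washer first, then the green sleeve, then the white nylon wheel over the sleeve, then the zinc washer, and the red shaft collar last, each pushed fully home so that it lies flat, and let go before the next. Don't knock the jar, the bit case, the corner brace or the worn black wheel out of place.

Things in the scene. Friction and masses are not known exactly. Their poses are not given: they have to be found in the camera images.
- jig: Fixed plywood board on the 3 mm grey rubber mat, steel plate on it, plate top 20 mm above the origin; upright bright 15 mm axle, end at 72 mm, last 7 mm tapered to 7 mm. Origin: on the axle's axis, board's underside. Own x points to the black toggle clamp: spindle x = 80 mm, 54 mm high; base and lever x = 115-161 mm, 160 mm high. Board x -65 to 175, y +-65; plate x -45 to 95, y +-45.
- bronze_washer: Bronze-coloured thrust washer lying flat: outer diameter 54 mm, bore 20 mm, 6 mm thick. Origin: centre of its underside; own z along the bore, up.
- sleeve: Green nylon bearing sleeve (tube) standing on end: outer diameter 28 mm, bore 20 mm, 26 mm tall. Origin: centre of its underside; own z along the bore, up.
- nylon_wheel: White nylon caster wheel lying flat: outer diameter 66 mm, 24 mm thick at the hub, bore 33 mm (fits loosely over the sleeve). Origin: centre of its underside; own z along the bore, up.
- zinc_washer: Pale grey zinc-plated flat washer lying flat: outer diameter 46 mm, bore 20 mm, 6 mm thick. Origin: centre of its underside; own z along the bore, up.
- red_collar: Red shaft collar lying flat: outer diameter 40 mm, bore 20 mm, 10 mm thick. Origin: centre of its underside; own z along the bore, up.
- worn_wheel: Worn wheel, black tread and yellow hub, lying flat, 66 mm diameter, 24 mm thick; not to be used. Origin: centre of its underside.
- jar: Frosted glass canning jar with metal screw lid, 80 mm diameter, 126 mm tall; bystander. Origin: centre of its underside.
- bit_case: Blue plastic hex bit case, 70 (x) x 120 (y) x 32 mm; bystander. Origin: centre of its underside.
- corner_brace: Galvanized corner brace of 22 mm wide strip: one leg lies 70 mm along own +x from the origin at the bend, the other stands 70 mm up; bystander.
Things that resemble listed ones, but are neither listed nor needed, are in the scene too. Several things look just like the bronze_washer: the one meant starts farthest from the robot's base.

How it is judged:
By the outcome, as a careful person would: the job done as asked, in the order asked, and still so for the second after the job is handed in, with the robot touching nothing.
It also fails if it takes over 133 s, if anything falls off the work surface, if the arm or the gripper's body presses on something with over 40 N, if the wrist force passes 120 N, or if a joint passes its speed limit or range.

## Working session

There is one attempt and no reset: what is moved stays moved. The work goes in short steps, Python scripts to look and compute and a tool call to move; the robot and the scene stay as the last step left them, time stands still between calls to the robot, and variables do not carry over. Pictures are saved under pics/ and viewed, at most 14 in all, crops included, and the job is handed in when it is done.

Besides the shell and the picture viewer there is one more tool, called after ">>>" by a JSON object that holds its "method" and its "body", one argument or row to a line. step_arm: Moves the arm, as the interface text tells. Its arguments: {"type":"object","properties":{"series":{"type":"array","items":{"type":"array","items":{"type":"number"}}},"grip_force":{"type":"number"}},"required":["series"]}

```bash
ls; mkdir -p pics
cat > h.py <<'E'
import numpy as np, cv2
from scipy.spatial.transform import Rotation as R
from bench import manip, vision, workorder
def cam(n):
    s=manip.read_state(); c=vision.read_camera(n)
    if n=="wrist":
        q=s["ee_rot"]; T=np.eye(4); T[:3,:3]=R.from_quat([q[1],q[2],q[3],q[0]]).as_matrix(); T[:3,3]=s["eef_pos"]
        M=T@np.array(c["tool_from_camera"])
        c["A"],c["t"]=M[:3,:3],M[:3,3]
    else:
        r=np.array(c["rotation"])
        if r.shape!=(3,3): r=R.from_quat([r[1],r[2],r[3],r[0]]).as_matrix()
        c["A"],c["t"]=r,np.array(c["eye"])
    return c
def cloud(c):
    z=c["range_z"].astype(float); v,u=np.indices(z.shape); K=np.array(c["mtx"])
    p=np.stack([(u-K[0,2])/K[0,0]*z,(v-K[1,2])/K[1,1]*z,z],-1)
    P=p@c["A"].T+c["t"]; P[z==0]=np.nan
    return P
def save(c,n,crop=None,s=1):
    im=c["img"][...,::-1]
    if crop: im=im[crop[1]:crop[3],crop[0]:crop[2]]
    cv2.imwrite(f"pics/{n}.png",cv2.resize(im,None,fx=s,fy=s,interpolation=cv2.INTER_CUBIC))
E
python3 - <<'E'
from h import *
import pickle
for n in("scene","side"):
    c=cam(n); save(c,n+"0"); pickle.dump(c,open(n+".pkl","wb")); print(n,c["t"],c["A"].round(2).tolist())
s=manip.read_state(); print(s)
E
```

```text
pics
scene [ 1.02440156 -0.1433427   1.00165183] [[0.21, 0.84, -0.5], [0.98, -0.18, 0.11], [-0.0, -0.51, -0.86]]
side [-0.07522202  0.44108596  0.8707115 ] [[-0.68, -0.56, 0.48], [-0.73, 0.51, -0.45], [0.01, -0.66, -0.75]]
{'clock': 0.1, 'joints': array([ 1.22102675,  0.46831386, -0.0115996 ,  1.60351851,  0.00600898,
        1.07142189, -0.05632613]), 'qd': array([ 0.00043675, -0.00246486, -0.0012417 , -0.00066582, -0.00057128,
        0.00178297, -0.00123239]), 'joint_efforts': array([ 7.36614475e-04, -5.21641088e+01, -1.24819600e-02, -2.44361883e+01,
       -5.67665824e-02,  1.41974667e-02,  5.84630311e-05]), 'eef_pos': array([ 0.19605831, -0.61917104,  0.21372495]), 'ee_rot': array([-7.92074812e-04,  9.88266085e-01,  1.52739917e-01, -1.86296169e-04]), 'ft_force': array([ 0.0838398 ,  0.36982599, -0.00693001]), 'torque': array([ 0.02967553, -0.03822484,  0.01309035]), 'gripper_force': 0.0, 'gripper_width': 0.9969203296909172}
```

View pics/scene0.png

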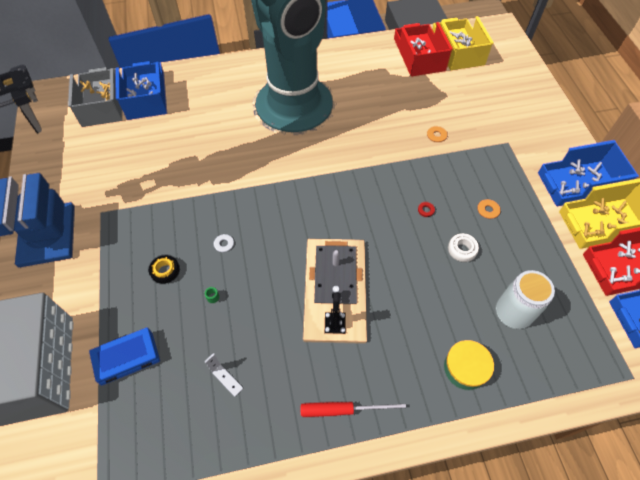

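View pics/side0.png

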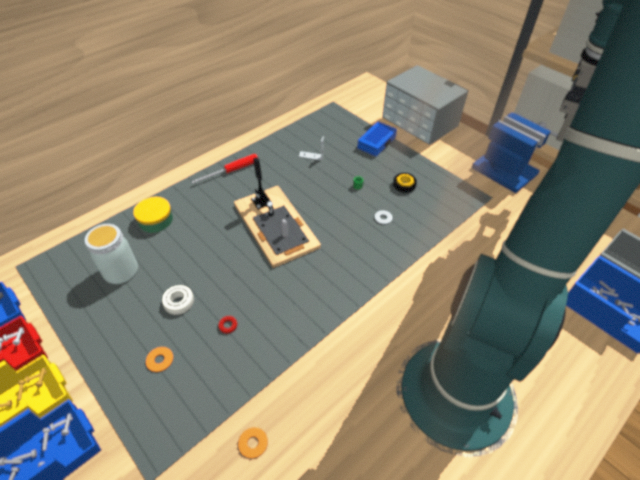

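Scene view: the jig is at (335,285), with its axle near (337,257). The parts are:
- Bronze look-alikes at (437,134), on the wood near the base, and (488,209), on the mat. The second is farther from the base at (293,105), so that's the one to use.
- Red collar at (427,209). The red screwdriver and red bins are not it.
- White wheel at (463,247). The worn wheel is at (163,269).
- Zinc washer at (223,243).
- Sleeve at (211,295).

The side view agrees.

```bash
cat > m.py <<'E'
from h import *
import pickle
S={"scene":dict(bronze=(488,209),bronze2=(437,134),wheel=(463,247),collar=(427,209),zinc=(223,243),sleeve=(211,295),worn=(163,269),brace=(225,375),case=(125,355),jar=(535,290),axle=(337,257)),
"side":dict(bronze=(159,359),bronze2=(253,443),wheel=(178,300),collar=(228,325),zinc=(384,217),sleeve=(358,184),axle=(285,225))}
ztop=dict(bronze=.009,bronze2=.006,wheel=.027,collar=.013,zinc=.009,sleeve=.029,axle=.075,worn=.027)
for n in S:
    c=pickle.load(open(n+".pkl","rb")); P=cloud(c); r=np.linalg.norm
    for k,(u,v) in S[n].items():
        w=P[v-25:v+26,u-25:u+26].reshape(-1,3); 
        if k in("axle","case","jar","brace"):
            w=P[v-30:v+30,u-35:u+35].reshape(-1,3); w=w[~np.isnan(w[:,0])]
            if k=="axle": w=w[(w[:,2]>.035)]
            else: w=w[w[:,2]>.008]
            print(n,k,len(w),"med",np.median(w,0).round(3),"min",w.min(0).round(3),"max",w.max(0).round(3)); 
            if k=="axle":
                print(w[np.argsort(-w[:,2])][::12].round(3).tolist()[:30])
            continue
        zt=ztop[k]; w=w[~np.isnan(w[:,0])]; f=.0 if k=="bronze2" else .003
        w=w[(w[:,2]>max(zt-.004,f+.003))&(w[:,2]<zt+.006)]
        (x,y),rad=cv2.minEnclosingCircle(w[:,:2].astype(np.float32))
        print(n,k,len(w),"c",round(x,3),round(y,3),"rad",round(rad,4),"z",np.median(w[:,2]).round(4),"base dist",round(float(np.hypot(x,y)),3))
E
python3 m.py
python3 - <<'E'
from h import *
import pickle
c=pickle.load(open("scene.pkl","rb")); im=c["img"][...,::-1]
a=cv2.resize(im[110:270,400:520],None,fx=3.5,fy=3.5); b=cv2.resize(im[230:350,290:380],None,fx=4.2,fy=4.67)
cv2.imwrite("pics/crop0.png",np.hstack([a,b]))
E
```

```text
scene bronze 609 c 0.447 0.395 rad 0.0976 z 0.0077 base dist 0.596
scene bronze2 738 c 0.194 0.348 rad 0.1123 z 0.0047 base dist 0.398
scene wheel 382 c 0.541 0.288 rad 0.0332 z 0.0265 base dist 0.613
scene collar 165 c 0.415 0.235 rad 0.0681 z 0.0132 base dist 0.477
scene zinc 552 c 0.406 -0.243 rad 0.0901 z 0.0073 base dist 0.474
scene sleeve 75 c 0.537 -0.278 rad 0.0146 z 0.0292 base dist 0.605
scene worn 426 c 0.452 -0.374 rad 0.0333 z 0.0266 base dist 0.587
scene brace 304 med [ 0.699 -0.283  0.011] min [ 0.637 -0.34   0.008] max [ 0.775 -0.202  0.076]
scene case 2499 med [ 0.641 -0.459  0.036] min [ 0.573 -0.525  0.008] max [ 0.695 -0.396  0.042]
scene jar 2105 med [0.716 0.326 0.126] min [0.588 0.302 0.008] max [0.747 0.496 0.136]
scene axle 92 med [ 0.527 -0.004  0.063] min [ 0.515 -0.024  0.036] max [0.597 0.004 0.078]
[[0.525, -0.006, 0.078], [0.527, -0.006, 0.074], [0.526, -0.004, 0.071], [0.516, -0.008, 0.068], [0.529, -0.002, 0.062], [0.527, -0.006, 0.055], [0.524, -0.009, 0.048], [0.528, -0.008, 0.041]]
side bronze 651 c 0.453 0.394 rad 0.0777 z 0.0088 base dist 0.6
side bronze2 750 c 0.191 0.347 rad 0.0603 z 0.0063 base dist 0.396
side wheel 414 c 0.541 0.288 rad 0.0339 z 0.0265 base dist 0.613
side collar 209 c 0.396 0.244 rad 0.0449 z 0.0134 base dist 0.465
side zinc 606 c 0.408 -0.251 rad 0.1107 z 0.007 base dist 0.479
side sleeve 47 c 0.538 -0.278 rad 0.0157 z 0.0299 base dist 0.606
side axle 195 med [ 0.596 -0.018  0.055] min [ 0.514 -0.041  0.035] max [0.667 0.005 0.079]
[[0.52, -0.002, 0.079], [0.518, 0.003, 0.074], [0.517, -0.005, 0.069], [0.603, -0.018, 0.064], [0.517, -0.005, 0.062], [0.518, -0.002, 0.06], [0.523, 0.0, 0.058], [0.624, -0.022, 0.057], [0.616, -0.028, 0.055], [0.645, -0.025, 0.054], [0.609, -0.019, 0.052], [0.627, -0.023, 0.051], [0.633, -0.025, 0.048], [0.518, -0.008, 0.046], [0.6, -0.02, 0.041], [0.52, -0.009, 0.039], [0.596, -0.026, 0.036]]
```

View pics/crop0.png

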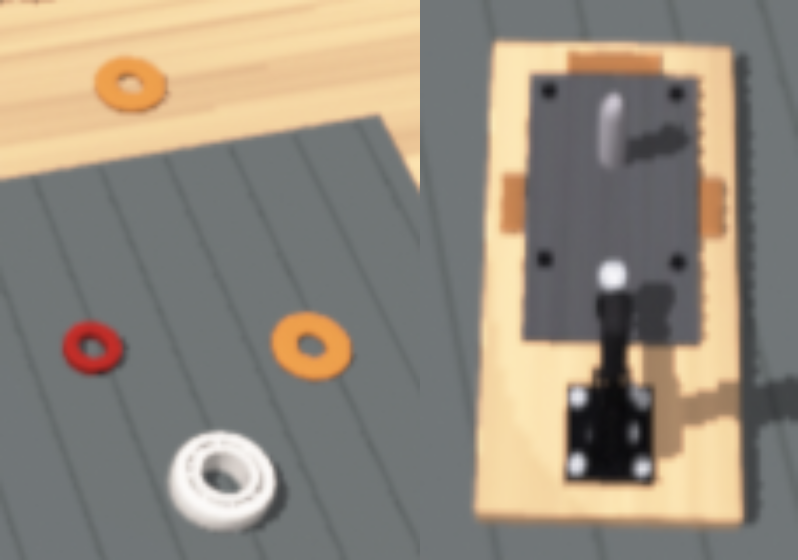

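The crop shows both orange washers at the same size. The one on the mat, at (488,209) in the full picture, is about 0.60 m from the base against 0.40 m for the other, so it's confirmed. The collar and white wheel are clear, and the jig's x axis points at roughly -12° yaw. Next I'll look from above the jig.

>>> {"method": "step_arm", "body": {
  "series": [
    [0,0,-6,6,12,5,0],
    [0,0,-29.6,30,62,8.6,0],
    [0,0,-29.6,30,62,8.6,0],
    [0,0,-29.6,30,62,8.6,0],
    [0,0,-29.6,30,62,8.6,0],
    [0,0,-29.6,30,62,8.6,0],
    [0,0,-29.6,30,62,8.6,0],
    [0,0,-29.6,30,62,8.6,0],
    [0,0,-29.6,30,62,8.6,0],
    [0,0,-29.6,30,62,8.6,0],
    [0,0,-29.6,30,62,8.6,0],
    [0,0,-29.6,30,62,8.6,0],
    [0,0,-29.6,30,62,8.6,0],
    [0,0,-29.6,30,62,8.6,0],
    [0,0,-29.6,30,62,8.6,0],
    [0,0,-29.6,30,62,8.6,0],
    [0,0,-29.6,30,62,8.6,0],
    [0,0,-29.6,30,62,8.6,0]
  ],
  "grip_force": 20
}}

```text
clock: 1.9
eef_pos: [0.4957, -0.0013, 0.3003]
ee_rot: [0.0, 0.994, -0.106, -0.0]
ft_force: [-0.5, -0.5, -0.3]
gripper_width: 0.998
gripper_force: 0.0
```

Run:
```python
from h import *
import pickle
s=manip.read_state();print(s["clock"],s["eef_pos"],s["ee_rot"],s["joints"])
c=cam("wrist"); save(c,"w1"); pickle.dump(c,open("w1.pkl","wb"))
print(np.array(c["tool_from_camera"]).round(3).tolist(),c["mtx"])
P=cloud(c); w=P.reshape(-1,3); w=w[~np.isnan(w[:,0])]
a=w[(w[:,2]>.05)&(w[:,2]<.085)&(np.hypot(w[:,0]-.52,w[:,1]+.004)<.03)]
print("axle",len(a), a.mean(0), a.min(0),a.max(0))
```

```text
1.9 [ 0.4957394  -0.00131481  0.30030037] [ 3.25600814e-04  9.94351300e-01 -1.06137984e-01 -3.39527068e-04] [ 0.3144744   0.15306491 -0.41996037  1.84574548  0.0684738   1.15756554
 -1.9121808 ]
[[0.001, -0.956, -0.293, 0.083], [1.0, 0.001, 0.0, 0.001], [0.0, -0.293, 0.956, -0.17], [0.0, 0.0, 0.0, 1.0]] [[380.28370184   0.         319.45561222]
 [  0.         380.28370184 239.69930801]
 [  0.           0.           1.        ]]
axle 181 [ 0.52413563 -0.00454448  0.06974369] [ 0.5156664  -0.01135952  0.05002697] [0.5302572  0.00307763 0.07627455]
```

View pics/w1.png

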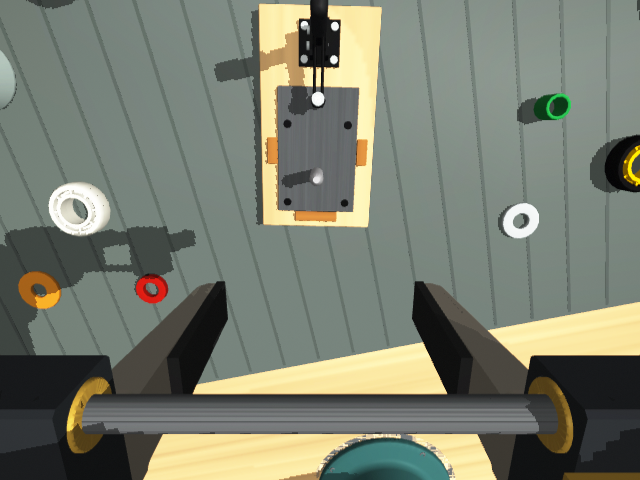

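The wrist view shows everything: axle tip (317,175), bronze washer (40,290), collar (151,289), white wheel (79,208), zinc washer (520,220) and sleeve (553,106). I'll measure them all from this image.

```bash
cat > fit.py <<'E'
from h import *
from scipy.optimize import least_squares
def ring(P,img,u,v,win,zlo,zhi,ro,ri,col=None):
    """centre of an annulus of known radii from top-face points"""
    sl=(slice(max(v-win,0),v+win),slice(max(u-win,0),u+win))
    w=P[sl].reshape(-1,3); m=(w[:,2]>zlo)&(w[:,2]<zhi)
    if col is not None:
        h=img[sl].reshape(-1,3).astype(int); m&=col(h)
    w=w[m]; c=np.median(w,0)[:2]
    f=lambda c:(lambda d:np.maximum(d-ro,0)+np.maximum(ri-d,0))(np.hypot(w[:,0]-c[0],w[:,1]-c[1]))
    r=least_squares(f,c,loss="soft_l1",f_scale=.001)
    d=np.hypot(*(w[:,:2]-r.x).T)
    return r.x,len(w),np.percentile(d,[1,50,99]),np.median(w[:,2])
orange=lambda h:(h[:,0]-h[:,2]>60)
red=lambda h:(h[:,0]-h[:,1]>60)
white=lambda h:(h.min(1)>120)
green=lambda h:(h[:,1]-h[:,0]>30)
E
python3 - <<'E'
from fit import *
import pickle
c=pickle.load(open("w1.pkl","rb")); P=cloud(c); im=c["img"]
for n,a in dict(bronze=(40,290,35,.002,.014,.027,.010,orange),collar=(151,289,30,.009,.018,.02,.01,red),wheel=(79,208,45,.022,.032,.033,.0165,None),zinc=(520,220,30,.002,.014,.023,.01,white),sleeve=(553,106,28,.025,.034,.014,.01,None)).items():
    x,k,d,z=ring(P,im,*a[:7],col=a[7]); print(n,x.round(4),k,d.round(4),"z",z.round(4))
w=P.reshape(-1,3); near=np.hypot(w[:,0]-.52,w[:,1]+.004)<.02
for lo,hi in((.071,.08),(.04,.068)):
    a=w[near&(w[:,2]>lo)&(w[:,2]<hi)]; print("axle",len(a),a.mean(0).round(4),a.min(0).round(4),a.max(0).round(4))
    if lo<.05:
        r=least_squares(lambda q:np.hypot(a[:,0]-q[0],a[:,1]-q[1])-.0075,[.522,-.004],loss="soft_l1",f_scale=.001).x; print("cyl",r.round(4))
b=P[:240,240:400].reshape(-1,3); b=b[(b[:,2]>.012)&(b[:,2]<.027)]
print("board",cv2.minAreaRect((b[:,:2]*1000).astype(np.float32)))
pl=b[(b[:,2]>.0205)]; print("plate",cv2.minAreaRect((pl[:,:2]*1000).astype(np.float32)),np.median(pl[:,2]))
E
```

```text
bronze [0.4476 0.3884] 1116 [0.0094 0.0205 0.0279] z 0.0087
collar [0.4198 0.2404] 522 [0.0099 0.0158 0.0198] z 0.0126
wheel [0.5407 0.2869] 1580 [0.0162 0.0262 0.0326] z 0.0256
zinc [ 0.4095 -0.2433] 2726 [0.0046 0.031  0.0532] z 0.0033
sleeve [ 0.5393 -0.2788] 321 [0.0096 0.012  0.0143] z 0.0282
axle 88 [ 0.5232 -0.0044  0.0736] [ 0.5174 -0.0097  0.0711] [0.5285 0.0009 0.0763]
axle 53 [ 0.5267 -0.0047  0.0577] [ 0.5157 -0.0114  0.0403] [0.5303 0.0031 0.0679]
cyl [ 0.5227 -0.0042]
board ((576.6885375976562, -16.959182739257812), (130.38104248046875, 240.4271697998047), 76.61719512939453)
plate ((573.670654296875, -16.26221466064453), (118.06210327148438, 218.1718292236328), 77.93952941894531) 0.02265502856260382
```

The fit agrees with the description: the board centre falls 55 mm from the axle along -13.4°. The axle is at (0.523,-0.004). Picking the bronze washer.

>>> {"method": "step_arm", "body": {
  "series": [
    [0,0,-1.2,-4.8,39,-15,0],
    [0,0,-1.2,-4.8,39,-15,0],
    [0,0,-1.2,-4.8,39,-15,0],
    [0,0,-1.2,-4.8,39,-15,0],
    [0,0,-1.2,-4.8,39,-15,0],
    [0,0,-1.2,-4.8,39,-15,0],
    [0,0,-1.2,-4.8,39,-15,0],
    [0,0,-1.2,-4.8,39,-15,0],
    [0,0,-1.2,-4.8,39,-15,0],
    [0,0,-1.2,-4.8,39,-15,0],
    [0,0,-1.2,-4.8,39,-19,0],
    [0,0,-1.2,-4.8,39,-22,0],
    [0,0,-1.2,-4.8,39,-24,0],
    [0,0,-1.2,-4.8,39,-24,0],
    [0,0,-1.2,-4.8,39,-24,0]
  ]
}}

```text
clock: 3.45
eef_pos: [0.4494, 0.3892, 0.0614]
ee_rot: [0.0, 0.993, -0.116, 0.0]
ft_force: [0.4, 0.3, 0.8]
gripper_width: 1.001
gripper_force: 0.0
```

```bash
cat > look.py <<'E'
from fit import *
import sys,pickle
n=sys.argv[1]; s=manip.read_state(); c=cam("wrist"); pickle.dump(c,open(n+".pkl","wb")); save(c,n)
P=cloud(c); w=P.reshape(-1,3)
args=dict(bronze=(.002,.014,.027,.010,orange),collar=(.009,.018,.02,.01,red),wheel=(.022,.032,.033,.0165,None),zinc=(.0055,.014,.023,.01,white),sleeve=(.025,.034,.014,.01,None))
a=args[sys.argv[2]]; g=np.array([float(sys.argv[3]),float(sys.argv[4])]); dz=float(sys.argv[5]) if len(sys.argv)>5 else 0
sel=(np.hypot(P[...,0]-g[0],P[...,1]-g[1])<a[2]+.012); Q=np.where(sel[...,None],P,np.nan)
x,k,d,z=ring(Q,c["img"],320,320,320,a[0]+dz,a[1]+dz,a[2],a[3],col=a[4])
print("pos",s["eef_pos"].round(4),"fit",x.round(4),k,d.round(4),"z",z.round(4),"delta cm",((x-s["eef_pos"][:2])*100).round(2),s["clock"],s["gripper_width"].__round__(3),s["ft_force"].round(1))
E
python3 look.py w2 bronze .4476 .3884
```

```text
pos [0.4494 0.3892 0.0614] fit [0.4482 0.3887] 4712 [0.0098 0.0201 0.0271] z 0.0087 delta cm [-0.12 -0.04] 3.45 1.001 [0.4 0.3 0.8]
```

>>> {"method": "step_arm", "body": {
  "series": [
    [0,0,0,-0.1,0,-2,0],
    [0,0,0,-0.1,0,-4,0],
    [0,0,0,-0.1,0,-5,0],
    [0,0,0,-0.1,0,-5.6,0],
    [0,0,0,-0.1,0,-5.6,0],
    [0,0,0,-0.1,0,-5.6,0.6],
    [0,0,0,-0.1,0,-5.6,1],
    [0,0,0,-0.1,0,-5.6,1],
    [0,0,0,-0.1,0,-5.6,1],
    [0,0,0,-0.1,0,-5.6,1],
    [0,0,0,-0.1,0,-5.6,1],
    [0,0,0,-0.1,0,-5.6,1]
  ],
  "grip_force": 25
}}

```text
clock: 4.7
eef_pos: [0.4474, 0.3903, 0.0048]
ee_rot: [0.0, 0.993, -0.115, 0.0]
ft_force: [-0.1, -1.2, 2.1]
gripper_width: 0.57
gripper_force: 25.0
```

>>> {"method": "step_arm", "body": {
  "series": [
    [0,0,0,0,0,3,1],
    [0,0,0,0,0,8,1],
    [0,0,0,1,-4,12,1],
    [0,0,0,7.5,-39.2,12,1],
    [0,0,0,7.5,-39.2,12,1],
    [0,0,0,7.5,-39.2,12,1],
    [0,0,0,7.5,-39.2,12,1],
    [0,0,0,7.5,-39.2,12,1],
    [0,0,0,7.5,-39.2,12,1],
    [0,0,0,7.5,-39.2,12,1],
    [0,0,0,7.5,-39.2,12,1],
    [0,0,0,7.5,-39.2,12,1],
    [0,0,0,7.5,-39.2,12,1],
    [0,0,0,7.5,-39.2,12,1]
  ]
}}

```text
clock: 6.1
eef_pos: [0.5219, 0.001, 0.1246]
ee_rot: [-0.0, 0.994, -0.113, -0.0]
ft_force: [0.2, 0.7, -1.6]
gripper_width: 0.57
gripper_force: 25.0
```

```bash
python3 look.py w3 bronze .523 -.0044 .12
python3 - <<'E'
from fit import *
import pickle
c=pickle.load(open("w3.pkl","rb")); P=cloud(c); w=P.reshape(-1,3)
a=w[(w[:,2]>.03)&(w[:,2]<.08)&(np.hypot(w[:,0]-.523,w[:,1]+.004)<.02)]; print(len(a),a.mean(0) if len(a) else 0)
E
```

```text
pos [0.5219 0.001  0.1246] fit [ 0.5238 -0.0006] 7733 [0.0101 0.02   0.0267] z 0.1285 delta cm [ 0.19 -0.16] 6.1 0.57 [ 0.2  0.7 -1.6]
292 [ 0.52874236 -0.00545865  0.0479879 ]
```

View pics/w3.png

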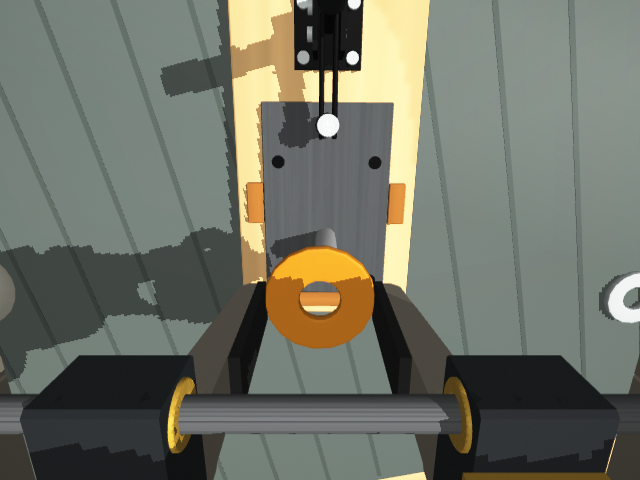

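The washer is held flat at the fingertips, centred at (320,298) in the image, with the axle behind it at (324,240). I'll check the axle again and confirm the arm has settled.

Run:
```python
from fit import *
c=cam("wrist"); P=cloud(c); w=P.reshape(-1,3); print(manip.read_state()["eef_pos"])
a=w[(w[:,2]>.03)&(w[:,2]<.066)&(np.hypot(w[:,0]-.523,w[:,1]+.004)<.014)]
print(least_squares(lambda q:np.hypot(a[:,0]-q[0],a[:,1]-q[1])-.0075,[.522,-.004],loss="soft_l1",f_scale=.001).x, len(a))
x=ring(np.where((np.hypot(P[...,0]-.523,P[...,1])<.04)[...,None],P,np.nan),c["img"],320,320,320,.122,.134,.027,.01,col=orange);print(x)
```

```text
[0.5220295  0.0005614  0.12460449]
[ 0.52267184 -0.00422419] 286
(array([ 0.5239165 , -0.00065345]), 7737, array([0.01015555, 0.01998529, 0.02661636]), np.float64(0.12850820462236084))
```

>>> {"method": "step_arm", "body": {
  "series": [
    [0,0,0,-0.12,-0.36,0,1],
    [0,0,0,-0.12,-0.36,-2,1],
    [0,0,0,-0.12,-0.36,-4,1],
    [0,0,0,-0.12,-0.36,-5,1],
    [0,0,0,-0.12,-0.36,-6,1],
    [0,0,0,-0.12,-0.36,-7,1],
    [0,0,0,-0.12,-0.36,-8,1],
    [0,0,0,-0.12,-0.36,-9,1],
    [0,0,0,-0.12,-0.36,-9.5,1],
    [0,0,0,-0.12,-0.36,-9.8,1],
    [0,0,0,-0.12,-0.36,-9.8,1]
  ]
}}

```text
clock: 7.3
eef_pos: [0.521, -0.0052, 0.0263]
ee_rot: [-0.0, 0.993, -0.115, -0.0]
ft_force: [-0.2, 0.6, -1.9]
gripper_width: 0.567
gripper_force: 25.0
```

>>> {"method": "step_arm", "body": {
  "series": [
    [0,0,0,0,0,-0.1,0.9],
    [0,0,0,0,0,-0.1,0],
    [0,0,0,0,0,-0.1,0],
    [0,0,0,0,0,-0.1,0],
    [0,0,0,0,0,3,0],
    [0,0,0,0,0,7,0],
    [0,0,0,0,0,11,0],
    [0,0,0,0,0,11,0]
  ]
}}

```text
clock: 8.1
eef_pos: [0.5248, -0.005, 0.1418]
ee_rot: [-0.0, 0.993, -0.115, 0.005]
ft_force: [0.5, 0.3, -0.5]
gripper_width: 1.0
gripper_force: 0.0
```

```bash
python3 look.py w4 bronze .523 -.0044 .02
```

```text
pos [ 0.5248 -0.005   0.1418] fit [ 0.5219 -0.0062] 2775 [0.0102 0.0209 0.0275] z 0.0287 delta cm [-0.29 -0.13] 8.1 1.0 [ 0.5  0.3 -0.5]
```

Bronze washer is home (top at z=28.7 mm, 29 expected). Now the sleeve.

>>> {"method": "step_arm", "body": {
  "series": [
    [0,0,0,1.8,-27.4,1,0],
    [0,0,0,1.8,-27.4,1,0],
    [0,0,0,1.8,-27.4,1,0],
    [0,0,0,1.8,-27.4,1,0],
    [0,0,0,1.8,-27.4,1,0],
    [0,0,0,1.8,-27.4,1,0],
    [0,0,0,1.8,-27.4,0,0],
    [0,0,0,1.8,-27.4,-3,0],
    [0,0,0,1.8,-27.4,-5,0],
    [0,0,0,1.8,-27.4,-5,0],
    [0,0,0,1.8,-27.4,-5,0]
  ]
}}

```text
clock: 9.25
eef_pos: [0.5387, -0.2778, 0.0857]
ee_rot: [-0.001, 0.993, -0.114, -0.001]
ft_force: [0.5, 0.4, 0.1]
gripper_width: 0.998
gripper_force: 0.0
```

```bash
python3 look.py w5 sleeve .5393 -.2788
```

```text
pos [ 0.5387 -0.2778  0.0857] fit [ 0.5392 -0.2796] 770 [0.0097 0.0119 0.0138] z 0.0285 delta cm [ 0.04 -0.18] 9.25 0.998 [0.5 0.4 0.1]
```

>>> {"method": "step_arm", "body": {
  "series": [
    [0,0,0,0,-0.1,-2,0],
    [0,0,0,0,-0.1,-5,0],
    [0,0,0,0,-0.1,-7,0],
    [0,0,0,0,-0.1,-7.9,0],
    [0,0,0,0,-0.1,-7.9,0.6],
    [0,0,0,0,-0.1,-7.9,1],
    [0,0,0,0,-0.1,-7.9,1],
    [0,0,0,0,-0.1,-7.9,1],
    [0,0,0,0,-0.1,-7.9,1],
    [0,0,0,0,-0.1,-7.9,1],
    [0,0,0,0,-0.1,-7.9,1],
    [0,0,0,0,-0.1,-7.9,1],
    [0,0,0,0,-0.1,-5,1],
    [0,0,0,0,-0.1,0,1],
    [0,0,0,0,-0.1,4,1]
  ],
  "grip_force": 20
}}

```text
clock: 10.8
eef_pos: [0.5392, -0.2801, 0.1283]
ee_rot: [-0.0, 0.993, -0.115, 0.0]
ft_force: [0.6, -0.4, 0.7]
gripper_width: 0.288
gripper_force: 20.0
```

>>> {"method": "step_arm", "body": {
  "series": [
    [0,0,0,-1.65,27.5,0,1],
    [0,0,0,-1.65,27.5,0,1],
    [0,0,0,-1.65,27.5,0,1],
    [0,0,0,-1.65,27.5,0,1],
    [0,0,0,-1.65,27.5,0,1],
    [0,0,0,-1.65,27.5,0,1],
    [0,0,0,-1.65,27.5,0,1],
    [0,0,0,-1.65,27.5,0,1],
    [0,0,0,-1.65,27.5,0,1]
  ]
}}

```text
clock: 11.7
eef_pos: [0.5226, -0.0069, 0.1265]
ee_rot: [0.0, 0.993, -0.116, -0.0]
ft_force: [0.3, -0.2, -0.4]
gripper_width: 0.291
gripper_force: 20.0
```

```bash
python3 look.py w6 sleeve .5227 -.0042 .1213; python3 look.py w6b sleeve .5227 -.0042 .1213
```

```text
pos [ 0.5226 -0.0069  0.1265] fit [ 0.5303 -0.0064] 617 [0.0103 0.018  0.0241] z 0.151 delta cm [0.77 0.05] 11.7 0.291 [ 0.3 -0.2 -0.4]
pos [ 0.5227 -0.0071  0.1265] fit [ 0.5303 -0.0067] 618 [0.0104 0.018  0.0241] z 0.1509 delta cm [0.77 0.04] 11.75 0.29 [0.3 0.  0.6]
```

```bash
sed -i 's/\.014,\.01,None/.014,.01,green/' look.py; python3 look.py w7 sleeve .5227 -.0042 .1213;  python3 - <<'E'
from h import *
import pickle
c=pickle.load(open("w7.pkl","rb"));P=cloud(c);g=c["img"].astype(int)
m=(g[...,1]-g[...,0]>30)&(P[...,2]>.1);w=P[m];print(len(w),w.min(0),w.max(0),np.percentile(w[:,2],[5,50,95]))
t=w[w[:,2]>np.percentile(w[:,2],97)-.002];print(cv2.minEnclosingCircle((t[:,:2]*1000).astype(np.float32)))
E
```

```text
3258 [ 0.50970478 -0.02195682  0.11764596] [0.53831866 0.00738838 0.14472766] [0.1214322  0.13859595 0.14368712]
((524.3677368164062, -8.368199348449707), 14.049370765686035)
  return _methods._mean(a, axis=axis, dtype=dtype,
  ret = um.true_divide(
Traceback (most recent call last):
  File "look.py", line 8, in <module>
    x,k,d,z=ring(Q,c["img"],320,320,320,a[0]+dz,a[1]+dz,a[2],a[3],col=a[4])
            ~~~~^^^^^^^^^^^^^^^^^^^^^^^^^^^^^^^^^^^^^^^^^^^^^^^^^^^^^^^^^^^
  File "fit.py", line 11, in ring
    r=least_squares(f,c,loss="soft_l1",f_scale=.001)
ValueError: Initial guess is outside of provided bounds
```

View pics/w7.png

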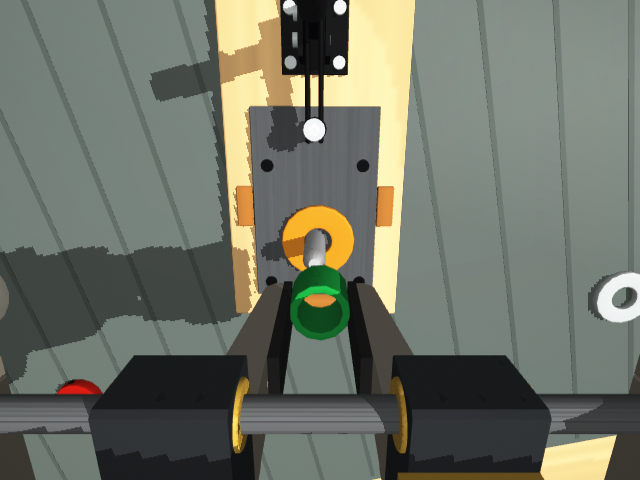

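Run:
```python
from fit import *
import pickle
c=pickle.load(open("w7.pkl","rb"));P=cloud(c);g=c["img"].astype(int)
m=(g[...,1]-g[...,0]>30)&(P[...,2]>.1);w=P[m]
def f(q):  # cylinder: point (q0,q1) at z=.131, slopes q2,q3, wall radii .010/.014
    d=np.hypot(w[:,0]-q[0]-q[2]*(w[:,2]-.131),w[:,1]-q[1]-q[3]*(w[:,2]-.131))
    return np.minimum(abs(d-.014),abs(d-.010))
for q in ([.524,-.008,0,0],[.523,-.006,0,0],[.524,-.008,.1,0],[.524,-.008,-.1,0]):
    r=least_squares(f,q,loss="soft_l1",f_scale=.0005,x_scale=[.01,.01,.1,.1]);print(r.x.round(4),r.cost)
```

```text
[ 0.5239 -0.0082 -0.0169  0.0076] 0.0005298952830482012
[ 0.5239 -0.0082 -0.017   0.0146] 0.0005301252763530548
[ 0.5239 -0.0082 -0.0169  0.0076] 0.0005298952830482013
[ 0.5239 -0.0082 -0.0171  0.0071] 0.0005298946090876268
```

Sleeve is upright (about 1° tilt) and its bottom is at z≈118 mm. The view shows it at (320,300), with the bronze washer seated at (318,240). Inserting it.

>>> {"method": "step_arm", "body": {
  "series": [
    [0,0,0,-0.12,0.4,0,1],
    [0,0,0,-0.12,0.4,-2,1],
    [0,0,0,-0.12,0.4,-3.5,1],
    [0,0,0,-0.12,0.4,-4.5,1],
    [0,0,0,-0.12,0.4,-5.5,1],
    [0,0,0,-0.12,0.4,-6.5,1],
    [0,0,0,-0.12,0.4,-7.5,1],
    [0,0,0,-0.12,0.4,-8.2,1],
    [0,0,0,-0.12,0.4,-8.7,1],
    [0,0,0,-0.12,0.4,-8.8,1],
    [0,0,0,-0.12,0.4,-8.8,1]
  ],
  "grip_force": 30
}}

```text
clock: 12.95
eef_pos: [0.5214, -0.0012, 0.0386]
ee_rot: [0.0, 0.993, -0.115, -0.0]
ft_force: [0.0, 0.2, -0.0]
gripper_width: 0.289
gripper_force: 30.0
```

>>> {"method": "step_arm", "body": {
  "series": [
    [0,0,0,0,0,-0.1,1],
    [0,0,0,0,0,-0.1,0.7],
    [0,0,0,0,0,-0.1,0],
    [0,0,0,0,0,-0.1,0],
    [0,0,0,0,0,-0.1,0],
    [0,0,0,0,0,3,0],
    [0,0,0,0,0,7,0],
    [0,0,0,0,0,11,0],
    [0,0,0,0,0,11,0],
    [0,0,0,0,0,11,0]
  ]
}}

```text
clock: 13.95
eef_pos: [0.5218, -0.0015, 0.1493]
ee_rot: [0.0, 0.993, -0.115, 0.001]
ft_force: [-1.1, -0.3, -0.4]
gripper_width: 0.973
gripper_force: 0.0
```

```bash
python3 look.py w8 sleeve .5227 -.0042 .026
```

```text
pos [ 0.5218 -0.0015  0.1493] fit [ 0.5233 -0.0026] 485 [0.0099 0.0122 0.014 ] z 0.0546 delta cm [ 0.16 -0.11] 13.95 0.973 [-1.1 -0.3 -0.4]
```

Sleeve is home (top at 54.6 mm). Now the white wheel, checking jar clearance on the way.

>>> {"method": "step_arm", "body": {
  "series": [
    [0,0,0,1.9,28.8,1,0],
    [0,0,0,1.9,28.8,1,0],
    [0,0,0,1.9,28.8,1,0],
    [0,0,0,1.9,28.8,1,0],
    [0,0,0,1.9,28.8,1,0],
    [0,0,0,1.9,28.8,1,0],
    [0,0,0,1.9,28.8,0,0],
    [0,0,0,1.9,28.8,-3,0],
    [0,0,0,1.9,28.8,-5,0],
    [0,0,0,1.9,28.8,-5,0],
    [0,0,0,1.9,28.8,-5,0]
  ]
}}

```text
clock: 15.1
eef_pos: [0.5398, 0.2857, 0.0974]
ee_rot: [0.001, 0.993, -0.115, -0.001]
ft_force: [-0.7, 0.6, 0.5]
gripper_width: 1.001
gripper_force: 0.0
```

```bash
python3 look.py w9 wheel .5407 .2869
python3 - <<'E'
from h import *
import pickle
P=cloud(pickle.load(open("scene.pkl","rb"))); w=P[260:330,490:560].reshape(-1,3); w=w[w[:,2]>.118]; print(cv2.minEnclosingCircle((w[:,:2]*1000).astype(np.float32)))
E
```

```text
pos [0.5398 0.2857 0.0974] fit [0.5411 0.2874] 4376 [0.0164 0.0265 0.0325] z 0.0257 delta cm [0.14 0.16] 15.1 1.001 [-0.7  0.6  0.5]
((706.4067993164062, 342.5088806152344), 38.039005279541016)
```

>>> {"method": "step_arm", "body": {
  "series": [
    [0,0,0,0.1,0.15,-2,0],
    [0,0,0,0.1,0.15,-5,0],
    [0,0,0,0.1,0.15,-7,0],
    [0,0,0,0.1,0.15,-8.5,0],
    [0,0,0,0.1,0.15,-9.1,0],
    [0,0,0,0.1,0.15,-9.1,0],
    [0,0,0,0.1,0.15,-9.1,0.7],
    [0,0,0,0.1,0.15,-9.1,1],
    [0,0,0,0.1,0.15,-9.1,1],
    [0,0,0,0.1,0.15,-9.1,1],
    [0,0,0,0.1,0.15,-9.1,1],
    [0,0,0,0.1,0.15,-9.1,1],
    [0,0,0,0.1,0.15,-8,1],
    [0,0,0,0.1,0.15,-5,1],
    [0,0,0,0.1,0.15,-1,1],
    [0,0,0,0.1,0.15,3,1],
    [0,0,0,0.1,0.15,3,1]
  ],
  "grip_force": 35
}}

```text
clock: 16.85
eef_pos: [0.5444, 0.2906, 0.1348]
ee_rot: [-0.003, 0.993, -0.115, 0.004]
ft_force: [0.7, 0.1, -0.7]
gripper_width: 0.702
gripper_force: 35.0
```

>>> {"method": "step_arm", "body": {
  "series": [
    [0,0,0,-1.9,-29.1,0,1],
    [0,0,0,-1.9,-29.1,0,1],
    [0,0,0,-1.9,-29.1,0,1],
    [0,0,0,-1.9,-29.1,0,1],
    [0,0,0,-1.9,-29.1,0,1],
    [0,0,0,-1.9,-29.1,0,1],
    [0,0,0,-1.9,-29.1,0,1],
    [0,0,0,-1.9,-29.1,0,1],
    [0,0,0,-1.9,-29.1,0,1],
    [0,0,0,-1.9,-29.1,0,1]
  ]
}}

```text
clock: 17.85
eef_pos: [0.5223, -0.0009, 0.1285]
ee_rot: [-0.0, 0.994, -0.114, -0.0]
ft_force: [-0.5, 0.1, -1.6]
gripper_width: 0.7
gripper_force: 35.0
```

Run:
```python
from fit import *
import pickle
print(manip.read_state()["eef_pos"])
c=cam("wrist"); pickle.dump(c,open("w10.pkl","wb")); save(c,"w10"); P=cloud(c); g=c["img"].astype(int)
m=(g.min(2)>110)&(g.max(2)-g.min(2)<25)&(np.hypot(P[...,0]-.523,P[...,1]+.004)<.05)&(P[...,2]>.11); w=P[m]
print(len(w),w.min(0),w.max(0)); h=np.histogram(w[:,2],bins=np.arange(.11,.17,.002)); print(h[0])
zt=np.percentile(w[:,2],95); t=w[w[:,2]>zt-.004]
f=lambda q:(lambda d:np.maximum(d-.033,0)+np.maximum(.0165-d,0))(np.hypot(t[:,0]-q[0],t[:,1]-q[1]))
r=least_squares(f,t.mean(0)[:2],loss="soft_l1",f_scale=.0005).x; print("wheel",r,zt,np.percentile(np.hypot(*(t[:,:2]-r).T),[1,50,99]))
A=np.c_[t[:,:2]-r,np.ones(len(t))]; print("plane",np.linalg.lstsq(A,t[:,2],rcond=None)[0])
```

```text
[ 0.52234128 -0.00085718  0.12851763]
18060 [ 0.49079889 -0.04953856  0.12210648] [0.55534276 0.03127948 0.23603254]
[   0    0    0    0    0    0   49  122  116  155  228  245  269  272
  708 1202 1462 3804 4275  105    0    1    0    0    2    0    0    0
    0    0]
wheel [ 0.56163701 -0.00938041] 0.23461028891206193 [0.01482728 0.02349043 0.03746064]
plane [-0.15797182  0.03963485  0.23132618]
```

View pics/w10.png

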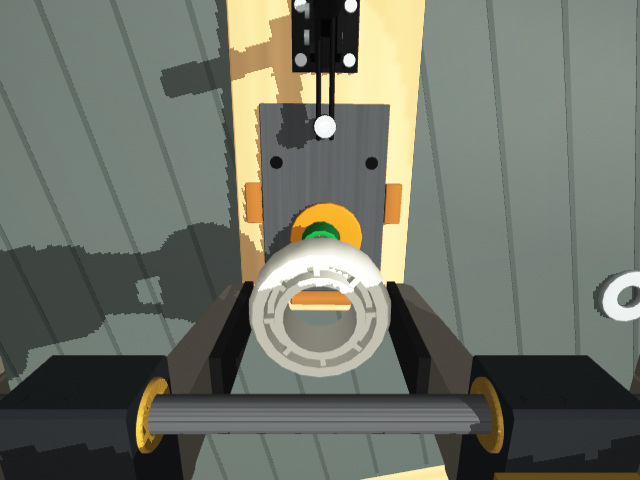

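The wheel is held flat at (320,305). The fit caught the gripper rod at (300,413), so I'll redo it without that.

Run:
```python
from fit import *
import pickle
c=pickle.load(open("w10.pkl","rb"));P=cloud(c); g=c["img"].astype(int)
m=(g.min(2)>110)&(g.max(2)-g.min(2)<45)&(np.hypot(P[...,0]-.523,P[...,1]+.004)<.05)&(P[...,2]>.14)&(P[...,2]<.15); m[385:]=0
t=P[m]
f=lambda q:(lambda d:np.maximum(d-.033,0)+np.maximum(.0165-d,0))(np.hypot(t[:,0]-q[0],t[:,1]-q[1]))
r=least_squares(f,t.mean(0)[:2],loss="soft_l1",f_scale=.0005).x; print("wheel",r,len(t),np.percentile(np.hypot(*(t[:,:2]-r).T),[1,50,99]),np.percentile(t[:,2],[5,50,95]))
u=t[np.hypot(*(t[:,:2]-r).T)<.029]; print("plane",np.linalg.lstsq(np.c_[u[:,:2]-r,np.ones(len(u))],u[:,2],rcond=None)[0])
```

```text
wheel [ 0.52200993 -0.00159802] 10858 [0.01631583 0.02571123 0.03242732] [0.14076313 0.14569905 0.14739724]
plane [ 0.00669359 -0.00209243  0.14524635]
```

>>> {"method": "step_arm", "body": {
  "series": [
    [0,0,0,0.12,-0.12,0,1],
    [0,0,0,0.12,-0.12,-2,1],
    [0,0,0,0.12,-0.12,-4,1],
    [0,0,0,0.12,-0.12,-5,1],
    [0,0,0,0.12,-0.12,-6,1],
    [0,0,0,0.12,-0.12,-6.5,1],
    [0,0,0,0.12,-0.12,-7,1],
    [0,0,0,0.12,-0.12,-7.5,1],
    [0,0,0,0.12,-0.12,-8,1],
    [0,0,0,0.12,-0.12,-8.5,1],
    [0,0,0,0.12,-0.12,-9,1],
    [0,0,0,0.12,-0.12,-9.2,1],
    [0,0,0,0.12,-0.12,-9.2,1]
  ]
}}

```text
clock: 19.2
eef_pos: [0.5233, -0.004, 0.0363]
ee_rot: [0.0, 0.993, -0.115, -0.0]
ft_force: [0.6, 0.2, -0.2]
gripper_width: 0.701
gripper_force: 35.0
```

>>> {"method": "step_arm", "body": {
  "series": [
    [0,0,0,0,0,-0.1,1],
    [0,0,0,0,0,-0.1,0.6],
    [0,0,0,0,0,-0.1,0],
    [0,0,0,0,0,-0.1,0],
    [0,0,0,0,0,-0.1,0],
    [0,0,0,0,0,3,0],
    [0,0,0,0,0,7,0],
    [0,0,0,0,0,11,0],
    [0,0,0,0,0,11,0],
    [0,0,0,0,0,11,0]
  ]
}}

```text
clock: 20.2
eef_pos: [0.524, -0.0042, 0.1474]
ee_rot: [0.0, 0.993, -0.115, 0.001]
ft_force: [0.3, -0.2, -1.8]
gripper_width: 0.997
gripper_force: 0.0
```

```bash
python3 look.py w11 wheel .5227 -.0042 .026; python3 look.py w11b sleeve .5227 -.0042 .026
```

```text
pos [ 0.524  -0.0042  0.1474] fit [ 0.5211 -0.0048] 4272 [0.0085 0.0251 0.0339] z 0.0519 delta cm [-0.3  -0.06] 20.2 0.997 [ 0.3 -0.2 -1.8]
pos [ 0.5231 -0.0043  0.1463] fit [ 0.5234 -0.0026] 488 [0.0098 0.0122 0.014 ] z 0.0545 delta cm [0.03 0.17] 20.25 1.003 [-0.5 -0.2  0.4]
```

Wheel is home: its top rose 26 mm over its height on the mat, as it should. The sleeve still stands slightly proud of it. Now the zinc washer.

>>> {"method": "step_arm", "body": {
  "series": [
    [0,0,0,-11.4,-23.9,0,0],
    [0,0,0,-11.4,-23.9,0,0],
    [0,0,0,-11.4,-23.9,0,0],
    [0,0,0,-11.4,-23.9,0,0],
    [0,0,0,-11.4,-23.9,0,0],
    [0,0,0,-11.4,-23.9,0,0],
    [0,0,0,-11.4,-23.9,-2,0],
    [0,0,0,-11.4,-23.9,-5,0],
    [0,0,0,-11.4,-23.9,-6,0],
    [0,0,0,-11.4,-23.9,-6,0],
    [0,0,0,-11.4,-23.9,-6,0]
  ]
}}

```text
clock: 21.4
eef_pos: [0.4098, -0.2426, 0.0866]
ee_rot: [-0.0, 0.993, -0.115, -0.0]
ft_force: [-0.1, -0.1, -0.7]
gripper_width: 1.0
gripper_force: 0.0
```

```bash
python3 look.py w12 zinc .408 -.2433
```

```text
pos [ 0.4098 -0.2426  0.0866] fit [ 0.4097 -0.2414] 2585 [0.0102 0.0175 0.0226] z 0.0087 delta cm [-0.01  0.13] 21.4 1.0 [-0.1 -0.1 -0.7]
```

View pics/w12.png

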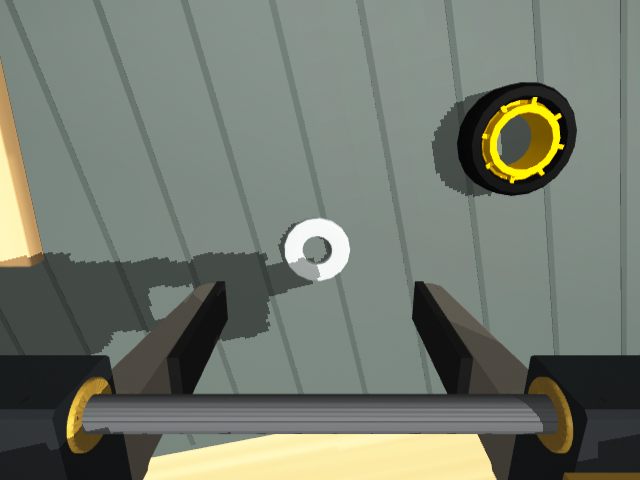

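The zinc washer is clear at (317,249), well away from the worn wheel at (517,139). Gripping it.

>>> {"method": "step_arm", "body": {
  "series": [
    [0,0,0,0,0.1,-2,0],
    [0,0,0,0,0.1,-5,0],
    [0,0,0,0,0.1,-7,0],
    [0,0,0,0,0.1,-8.1,0],
    [0,0,0,0,0.1,-8.1,0],
    [0,0,0,0,0.1,-8.1,0.6],
    [0,0,0,0,0.1,-8.1,1],
    [0,0,0,0,0.1,-8.1,1],
    [0,0,0,0,0.1,-8.1,1],
    [0,0,0,0,0.1,-8.1,1],
    [0,0,0,0,0.1,-8.1,1],
    [0,0,0,0,0.1,-8.1,1],
    [0,0,0,0,0.1,-7,1],
    [0,0,0,0,0.1,-4,1],
    [0,0,0,0,0.1,0,1],
    [0,0,0,0,0.1,4,1],
    [0,0,0,0,0.1,5,1]
  ],
  "grip_force": 25
}}

```text
clock: 23.15
eef_pos: [0.4118, -0.243, 0.141]
ee_rot: [0.002, 0.993, -0.115, 0.003]
ft_force: [0.6, -1.0, -0.4]
gripper_width: 0.475
gripper_force: 25.0
```

>>> {"method": "step_arm", "body": {
  "series": [
    [0,0,0,11.3,23.7,0,1],
    [0,0,0,11.3,23.7,0,1],
    [0,0,0,11.3,23.7,0,1],
    [0,0,0,11.3,23.7,0,1],
    [0,0,0,11.3,23.7,0,1],
    [0,0,0,11.3,23.7,0,1],
    [0,0,0,11.3,23.7,0,1],
    [0,0,0,11.3,23.7,0,1],
    [0,0,0,11.3,23.7,0,1]
  ]
}}

```text
clock: 24.05
eef_pos: [0.5217, -0.0074, 0.1363]
ee_rot: [0.001, 0.993, -0.117, -0.001]
ft_force: [0.4, -0.1, -0.0]
gripper_width: 0.479
gripper_force: 25.0
```

```bash
cat > held.py <<'E'
from fit import *
import sys,pickle
n,ro,zmin,zmax,col=sys.argv[1],float(sys.argv[2]),float(sys.argv[3]),float(sys.argv[4]),globals()[sys.argv[5]]
s=manip.read_state(); p=s["eef_pos"]; c=cam("wrist"); pickle.dump(c,open(n+".pkl","wb")); save(c,n); P=cloud(c)
m=col(c["img"].reshape(-1,3).astype(int)).reshape(480,640)&(np.hypot(P[...,0]-p[0],P[...,1]-p[1])<ro+.012)&(P[...,2]>p[2]+zmin)&(P[...,2]<p[2]+zmax); m[385:]=0
t=P[m]; t=t[t[:,2]>np.percentile(t[:,2],95)-.004]
f=lambda q:(lambda d:np.maximum(d-ro,0)+np.maximum(.01-d,0))(np.hypot(t[:,0]-q[0],t[:,1]-q[1]))
r=least_squares(f,t.mean(0)[:2],loss="soft_l1",f_scale=.0005).x
print(p,s["gripper_width"],"held",r,len(t),np.percentile(np.hypot(*(t[:,:2]-r).T),[1,50,99]),"top",np.percentile(t[:,2],[50,95]))
print("plane",np.linalg.lstsq(np.c_[t[:,:2]-r,np.ones(len(t))],t[:,2],rcond=None)[0])
print("go cm",((np.array([.5227,-.0042])-r)*100).round(2))
E
python3 held.py w13 .023 -.006 .015 white
```

```text
[ 0.52168862 -0.00737181  0.13626871] 0.4793758689515495 held [ 0.52161069 -0.00863825] 4893 [0.01033567 0.01747885 0.02266545] top [0.13919756 0.14015042]
plane [-0.00723847 -0.00040364  0.13916967]
go cm [0.11 0.44]
```

>>> {"method": "step_arm", "body": {
  "series": [
    [0,0,0,0.11,0.44,0,1],
    [0,0,0,0.11,0.44,-2,1],
    [0,0,0,0.11,0.44,-4,1],
    [0,0,0,0.11,0.44,-5,1],
    [0,0,0,0.11,0.44,-5.7,1],
    [0,0,0,0.11,0.44,-6.2,1],
    [0,0,0,0.11,0.44,-6.7,1],
    [0,0,0,0.11,0.44,-7.2,1],
    [0,0,0,0.11,0.44,-7.6,1],
    [0,0,0,0.11,0.44,-7.7,1],
    [0,0,0,0.11,0.44,-7.7,1]
  ]
}}

```text
clock: 25.2
eef_pos: [0.5235, -0.0009, 0.0595]
ee_rot: [0.0, 0.993, -0.115, -0.0]
ft_force: [-1.1, -1.6, -1.7]
gripper_width: 0.479
gripper_force: 25.0
```

>>> {"method": "step_arm", "body": {
  "series": [
    [0,0,0,0,0,-0.1,1],
    [0,0,0,0,0,-0.1,0.7],
    [0,0,0,0,0,-0.1,0],
    [0,0,0,0,0,-0.1,0],
    [0,0,0,0,0,-0.1,0],
    [0,0,0,0,0,3,0],
    [0,0,0,0,0,7,0],
    [0,0,0,0,0,9,0],
    [0,0,0,0,0,9,0],
    [0,0,0,0,0,9,0]
  ]
}}

```text
clock: 26.2
eef_pos: [0.5236, -0.0005, 0.1496]
ee_rot: [0.0, 0.993, -0.115, 0.0]
ft_force: [-0.2, 0.3, 0.2]
gripper_width: 0.998
gripper_force: 0.0
```

```bash
python3 look.py w14 zinc .5227 -.0042 .0515
```

```text
pos [ 5.236e-01 -5.000e-04  1.496e-01] fit [ 0.523  -0.0013] 2437 [0.0096 0.0175 0.0232] z 0.0607 delta cm [-0.06 -0.08] 26.2 0.998 [-0.2  0.3  0.2]
```

View pics/w14.png

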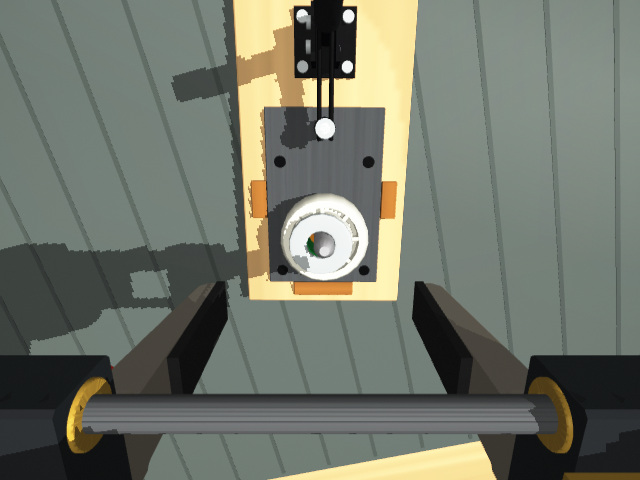

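Zinc washer lies flat around the axle at (321,241), with its top at 60.7 mm against 61 expected. Last is the collar.

>>> {"method": "step_arm", "body": {
  "series": [
    [0,0,0,-10.4,24.1,0,0],
    [0,0,0,-10.4,24.1,0,0],
    [0,0,0,-10.4,24.1,0,0],
    [0,0,0,-10.4,24.1,0,0],
    [0,0,0,-10.4,24.1,0,0],
    [0,0,0,-10.4,24.1,0,0],
    [0,0,0,-10.4,24.1,-2,0],
    [0,0,0,-10.4,24.1,-5,0],
    [0,0,0,-10.4,24.1,-6,0],
    [0,0,0,-10.4,24.1,-6,0],
    [0,0,0,-10.4,24.1,-6,0]
  ]
}}

```text
clock: 27.35
eef_pos: [0.4199, 0.2403, 0.0897]
ee_rot: [0.0, 0.993, -0.115, -0.0]
ft_force: [-0.5, -0.9, 0.5]
gripper_width: 0.999
gripper_force: 0.0
```

```bash
python3 look.py w15 collar .4198 .2404
```

```text
pos [0.4199 0.2403 0.0897] fit [0.4199 0.241 ] 1880 [0.0099 0.0155 0.0196] z 0.0127 delta cm [0.   0.07] 27.35 0.999 [-0.5 -0.9  0.5]
```

>>> {"method": "step_arm", "body": {
  "series": [
    [0,0,0,0,0.05,-2,0],
    [0,0,0,0,0.05,-5,0],
    [0,0,0,0,0.05,-7,0],
    [0,0,0,0,0.05,-8.3,0],
    [0,0,0,0,0.05,-8.3,0],
    [0,0,0,0,0.05,-8.3,0.6],
    [0,0,0,0,0.05,-8.3,1],
    [0,0,0,0,0.05,-8.3,1],
    [0,0,0,0,0.05,-8.3,1],
    [0,0,0,0,0.05,-8.3,1],
    [0,0,0,0,0.05,-8.3,1],
    [0,0,0,0,0.05,-8.3,1],
    [0,0,0,0,0.05,-7,1],
    [0,0,0,0,0.05,-4,1],
    [0,0,0,0,0.05,0,1],
    [0,0,0,0,0.05,4,1],
    [0,0,0,0,0.05,5,1]
  ]
}}

```text
clock: 29.1
eef_pos: [0.4216, 0.2424, 0.1442]
ee_rot: [-0.002, 0.993, -0.115, 0.003]
ft_force: [0.9, 0.1, -0.6]
gripper_width: 0.418
gripper_force: 25.0
```

>>> {"method": "step_arm", "body": {
  "series": [
    [0,0,0,10.3,-24.5,0,1],
    [0,0,0,10.3,-24.5,0,1],
    [0,0,0,10.3,-24.5,0,1],
    [0,0,0,10.3,-24.5,0,1],
    [0,0,0,10.3,-24.5,0,1],
    [0,0,0,10.3,-24.5,0,1],
    [0,0,0,10.3,-24.5,0,1],
    [0,0,0,10.3,-24.5,0,1],
    [0,0,0,10.3,-24.5,0,1]
  ]
}}

```text
clock: 30.0
eef_pos: [0.5219, -0.0017, 0.1396]
ee_rot: [-0.0, 0.994, -0.113, -0.0]
ft_force: [0.1, 0.8, -1.0]
gripper_width: 0.418
gripper_force: 25.0
```

```bash
python3 held.py w16 .020 -.006 .015 red
```

```text
[ 0.52187908 -0.00171958  0.13958285] 0.41833705287458783 held [ 0.52205888 -0.00256483] 3701 [0.00999677 0.01543792 0.0195663 ] top [0.14553181 0.14657566]
plane [-0.00554132  0.00149501  0.14545315]
go cm [ 0.06 -0.16]
```

>>> {"method": "step_arm", "body": {
  "series": [
    [0,0,0,0.06,-0.16,0,1],
    [0,0,0,0.06,-0.16,-2,1],
    [0,0,0,0.06,-0.16,-4,1],
    [0,0,0,0.06,-0.16,-5,1],
    [0,0,0,0.06,-0.16,-5.7,1],
    [0,0,0,0.06,-0.16,-6.2,1],
    [0,0,0,0.06,-0.16,-6.7,1],
    [0,0,0,0.06,-0.16,-7.1,1],
    [0,0,0,0.06,-0.16,-7.35,1],
    [0,0,0,0.06,-0.16,-7.35,1]
  ]
}}

```text
clock: 31.05
eef_pos: [0.5232, -0.0057, 0.0659]
ee_rot: [0.0, 0.993, -0.115, -0.0]
ft_force: [-0.2, -0.6, 0.2]
gripper_width: 0.419
gripper_force: 25.0
```

>>> {"method": "step_arm", "body": {
  "series": [
    [0,0,0,0,0,-0.1,1],
    [0,0,0,0,0,-0.1,0.7],
    [0,0,0,0,0,-0.1,0],
    [0,0,0,0,0,-0.1,0],
    [0,0,0,0,0,-0.1,0],
    [0,0,0,0,0,3,0],
    [0,0,0,0,0,7,0],
    [0,0,0,0,0,9,0],
    [0,0,0,0,0,9,0],
    [0,0,0,0,0,9,0]
  ]
}}

```text
clock: 32.05
eef_pos: [0.5231, -0.0059, 0.1561]
ee_rot: [0.0, 0.993, -0.115, 0.0]
ft_force: [0.0, 0.5, 0.2]
gripper_width: 0.999
gripper_force: 0.0
```

```bash
python3 look.py w17 collar .5227 -.0042 .058; python3 -c "
from h import *
c=cam('scene');save(c,'scene1')
import pickle
a=pickle.load(open('scene.pkl','rb'));d=cv2.absdiff(a['img'],c['img']).max(2)
for n,(u,v) in dict(jar=(525,300),case=(125,355),brace=(225,375),worn=(163,269)).items(): print(n,(d[v-25:v+25,u-30:u+30]>40).mean())"
```

```text
pos [ 0.5231 -0.0059  0.1561] fit [ 0.5233 -0.0064] 1780 [0.0099 0.0155 0.0196] z 0.0707 delta cm [ 0.02 -0.06] 32.05 0.999 [0.  0.5 0.2]
jar 0.0
case 0.0
brace 0.0
worn 0.0
```

View pics/w17.png

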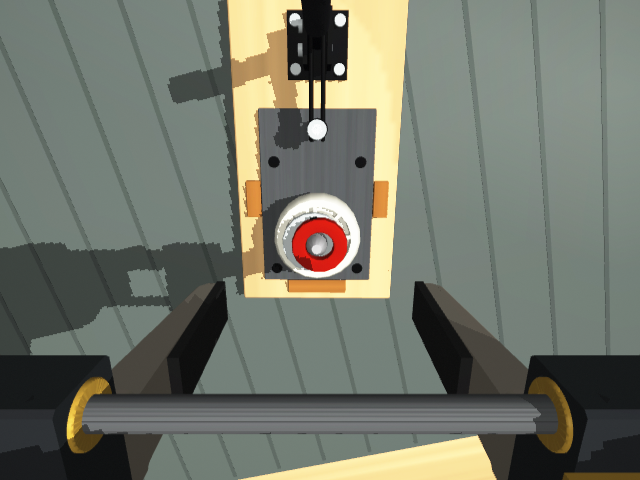

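The collar sits flat at (320,245), with its top at 70.7 mm against 71 expected. The bystanders haven't moved and the gripper is clear, so I'm handing in.

```bash
python3 -c "
from bench import workorder
print(workorder.hand_in())"
```

```text
the job is handed in; nothing more can be done
None
```

The wheel is built up on the axle in the order asked, each part measured seated and let go before the next, with the jar, bit case, corner brace and worn wheel unmoved; the job was handed in at about 32 s, and no verdict was returned.

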